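# Clear and level the desk riser

## Robot

A 6-joint arm with a two-finger parallel gripper is mounted at the origin on a cart in front of the work surface, level with it; the furniture and walls round the work are solid. World frame = base frame: x ahead of the robot, y to its left, z up, the work surface at z = 0. Lengths are in m, angles in rad, forces in N, time in s.
With the tool pointing down it reaches from about 0.25 to 0.725 m from the base axis. Payload 4 kg.
Tool frame: the origin (TCP) lies midway between the tips of the shut fingers; the grasp point (between the pads) lies 19 mm behind it; z points along the fingers, y is the line along which they close (so a half turn about z gives the same grasp; the last joint's range is limited). The gripper opens to 85 mm and grips with 20 to 120 N. Pads are 22 mm wide; open, the fingers measure 114 mm over their backs; the gripper's body (76 mm by 85 mm) begins 54 mm behind the grasp point. The pads swing forward as they close: fully open they stand 13 mm farther back than shut.
Start: joints at [-1.244, 0.241, 0.005, 1.335, 0, 1.571], TCP at [0.161, -0.474, 0.231] pointing down, gripper open.
Joint ranges: [-2.72, 2.72], [-1.05, 1.87], [-1.09, 1.28], [-1.99, 2.15], [-1.42, 1.44], [-3.14, 3.14]. Speed limits (rad/s): [2.79, 2.79, 3.14, 3.14, 3.14, 3.14].

## Interface

Orientations are given as a unit quaternion [x, y, z, w].
In Python, from workcell import bot gives the robot as it stands.
- The arm moves only by the tool play_rows, never from a script. Its argument "moves" is a list of rows, each a list of 3 entries, a list of its own where there are three numbers: the opening, from -1 (shut) to 1 (fully open), then the shift along the tool's x, y, z in cm, then the turn, a rotation vector about the tool's x, y, z in rad. A call has 1 to 12 rows; each row shifts and turns the commanded pose from where the row before left it, along the tool's axes as they then stand; what a row does not reach is not made up. A row lasts 1/12 s, in which the tool goes at most 41.7 mm and 7.16 degrees, less where a joint would pass 70% of its speed; a pose out of reach is approached as far as the arm can. A call is refused whole if a number of a shift passes 4.17 or a number of a turn 0.125, either way. A call with a gripper value outside its range is refused whole. The fingers move at their own pace and stop on an object; the grip force is fixed at half the most. Time passes only in rows, so rows that do not move let the fingers close. It gives the time, the measured TCP pose, the force and the opening at its end, in the units of the state.
- bot.get_obs(): the state, without advancing time (a new reading comes with each control period).
- bot.camera(name): name is "side" or "top" or "wrist"; returns (picture, depth): 480x640x3 uint8, red, green, blue; 480x640 float32, m along the optical axis (not along the pixel's ray), 0 where there is no reading.
- bot.camera_info(name): a dict with "K" (3x3 intrinsics, pixels), "world_from_camera" (4x4, takes a point from camera to world coordinates); the wrist camera has in their place "T_tool_cam" (4x4, takes a point from camera to tool coordinates, whose origin is the TCP and whose axes are the flange's). Camera axes: x right, y up, looking along -z (the intrinsics and any distortion apply to the point x, -y, -z); pixel columns grow to the right and rows downward; lengths in m; the calibration is good to about 2 mm. A picture is of the moment at which its call begins: read the wrist's pose just before it. camera_info takes no time and is no camera call.
- bot.job_done(): hands the job in, once; it reports no verdict.
The state is a dict: "clock": time; "joint_pos": joint angles; "joint_vel": joint speeds; "tau": joint torques, N m; "eef_pos": TCP position; "tool_rot": TCP orientation; "ft_force": force on the tool from outside, world axes, zero at the start; "ft_torque": the same for the moment, N m; "grip_width": finger opening in m.
Only numpy, scipy, OpenCV 4.12 (cv2) and the standard library are available. Lean on these libraries where they do the work, as an engineer would, in place of code of your own. Each camera call takes 0.05 s, during which the arm holds its last target. There are 200 camera calls.

## Task

Lift the glasses case off the small riser shelf, lay it down on the desk clear of the shelf, bottom side down, and let go of it. Then press the front of the shelf fully down at the adjuster knob and, keeping it pressed, turn the knob until the bubble of the built-in spirit level stands centred between its two lines. Finish holding the knob, still pressing the shelf down with the bubble centred, and leave the eraser, sticky notes and glue stick where they are.

Things in the scene. Friction and masses are not known exactly. Their poses are not given: they have to be found in the camera images.
- riser: wooden riser shelf, board 212 x 170 x 16 mm, its top about 50 mm above the desk. Origin on the desk under the board; z up; x points from the front edge (x = -110 mm, knob end) to the back edge (x = +102 mm); y along the width (-85 to +85 mm). The board tips about a pivot along y at x = +90 mm, z = 42 mm on two fixed back legs; its front stands on one screw foot under the knob at x = -70 mm, y = 0. The feet do not slide
- knob_grip (a point): middle of the bar of the steel adjuster knob at the shelf's front, on the knob's axis, about 71 mm above the desk. The bar is 50 mm long (point x axis, along the bar, turns with the knob), 14 mm thick (point y axis) and 24 mm high, its top 12 mm above this point; under it a disc of 64 mm diameter whose upper face lies 11 mm below this point. Its z is the knob's axis, up
- knob (a joint): turn of the knob (rad), grows clockwise seen from above, range -0.8 to 2.0, 0 with the bar along the shelf x axis, stays where it is left (needs about 0.15 N m). Each rad clockwise lifts the front of the shelf by 0.020 rad of tilt, which raises the knob about 3.2 mm; anticlockwise lowers it. At the start the foot is screwed in too far: with the shelf pressed, the front is too low and about 0.7 to 1.7 rad clockwise are needed. Levelled by the bubble, not by this number
- riser_press (a joint): how far the front of the shelf is pushed down against the foot's spring (rad): 0 free, 0.024 fully down on its stop. At the knob that is 3.8 mm of travel, about 3 N to begin and 6 N to reach the stop, some newtons more when a firm grip resists the small tilt; springs back when released. 13 to 20 N keeps it down well; the stop is firm
- vial_mid (a point): middle of the spirit level's vial, a green tube 60 mm long and 12 mm thick sunk in a slot in the board 45 mm behind the shelf's origin (x = +45 mm), lying along the shelf's x; x axis as the riser's. Two black lines round it 9 mm either side of this point. At the start it is hidden under the glasses case
- bubble_mid (a point): middle of the white bubble in the vial, about 10 mm long, slides along the vial's x by up to 20 mm each way. It goes to the higher end: about 0.5 mm per 0.001 rad of the board's tilt, towards the front (-x) when the front is high, so pressing the front down sends it towards the back; it takes about 1.5 s to settle. Centred when it lies at vial_mid. Read it while the shelf is pressed fully down
- glasses_case: closed spectacle case with black top, 58 (x) x 158 (y) x 38 (z) mm, 0.1 kg, lying on the shelf over the vial. Origin at the centre of its underside, z up, y along its length; grip it across its 58 mm width
- eraser: eraser 22 x 45 x 12 mm on the desk right of the shelf (-y side), leave it alone; origin under its centre
- sticky_notes: pad of sticky notes 76 x 76 x 20 mm on the desk right of the shelf, leave it alone; origin under its centre
- glue_stick: glue stick 28 mm thick, 85 mm tall, standing on the desk left of the shelf's back part, leave it alone; origin under its centre
There are look-alikes about, which are no part of the job. Leave any purple look-alike of the glasses_case alone.

How it is judged:
On the way, in this order (a step that is already met when the one before it is completed fails the run):
1. the glasses case, still held by the fingers, is set down at the desk clear of the shelf (its underside less than 20 mm above the desk) (height (world z) of glasses_case below 0.02 m and contact force between the fingers and glasses_case above 0.3 N and contact force between glasses_case and riser below 0.05 N), for 0.05 s.
2. with the shelf pressed fully down by the fingers, the knob has been turned until the bubble is centred (value of joint knob above 0.8 rad and value of joint riser_press above 0.0215 rad and contact force between the fingers and riser above 3 N and x of bubble_mid in the frame of vial_mid between -0.003 and 0.003 m), for 0.5 s.
At the end, for the whole second after the job is handed in: The fingers hold at the knob pressing with over 3 N, the shelf is pressed down by over 0.0215 of its 0.024 rad and the bubble is within 3 mm of the vial's middle; the glasses case lies released and still on the desk, bottom down (within 0.15 rad), not touching the shelf (value of joint riser_press above 0.0215 rad and contact force between the fingers and riser above 3 N and x of bubble_mid in the frame of vial_mid between -0.003 and 0.003 m and distance between the grasp point and knob_grip below 0.05 m and height (world z) of glasses_case between -0.01 and 0.01 m and angle between glasses_case's own z axis and vertical below 0.15 rad and linear speed of glasses_case below 0.02 m/s and contact force between glasses_case and riser below 0.05 N and contact force between glasses_case and the fingers below 0.05 N); the arm keeps its last pose, push and grip.
It fails at once if the eraser is pushed more than 30 mm (distance of eraser from where it was at the start of the episode above 0.03 m).
It fails at once if the sticky notes are pushed more than 30 mm (distance of sticky_notes from where it was at the start of the episode above 0.03 m).
It fails at once if the glue stick is pushed more than 30 mm or knocked over (distance of glue_stick from where it was at the start of the episode above 0.03 m or angle between glue_stick's own z axis and vertical above 0.5 rad).
It also fails if it takes over 72 s, if anything falls off the work surface, if the arm or the gripper's body presses on something with over 40 N, if the wrist force passes 120 N, or if a joint passes its speed limit or range.

## Working session

There is one attempt and no reset: what is moved stays moved. The work goes in short steps, Python scripts to look and compute and a tool call to move; the robot and the scene stay as the last step left them, time stands still between calls to the robot, and variables do not carry over. Pictures are saved under pics/ and viewed, on a budget of 10 in all, crops included, one or two more only if the job needs it, and the job is handed in when it is done.

Besides the shell and the picture viewer there is one more tool, called after "Call:" as name([rows], argument=value, ...), one row to a line, values as JSON. play_rows: Moves the arm, as the interface text tells. Its arguments: {"type":"object","properties":{"moves":{"type":"array"}},"required":["moves"]}

```bash
mkdir -p pics; ls; cat > h.py <<'E'
import numpy as np, cv2
from workcell import bot
from scipy.spatial.transform import Rotation as R
def snap(n,f=None):
    o=bot.get_obs(); im,d=bot.camera(n); ci=bot.camera_info(n)
    if n=='wrist':
        T=np.eye(4); T[:3,:3]=R.from_quat(o['tool_rot']).as_matrix(); T[:3,3]=o['eef_pos']; T=T@ci['T_tool_cam']
    else: T=np.array(ci['world_from_camera'])
    if f: cv2.imwrite(f,im[:,:,::-1])
    return im,d,np.array(ci['K']),T,ci
def ray(K,T,u,v):
    p=np.array([(u-K[0,2])/K[0,0],-(v-K[1,2])/K[1,1],-1.]); return T[:3,3],T[:3,:3]@p
def onz(K,T,u,v,z):
    c,r=ray(K,T,u,v); return c+r*(z-c[2])/r[2]
def cloud(d,K,T):
    v,u=np.mgrid[:d.shape[0],:d.shape[1]]
    P=np.stack([(u-K[0,2])/K[0,0]*d,-(v-K[1,2])/K[1,1]*d,-d],-1)
    return P@T[:3,:3].T+T[:3,3]
E
python3 - <<'E'
from h import *
a=snap('top','pics/top0.png'); b=snap('side','pics/side0.png')
for s in(a,b): print(s[4].keys(), s[2],s[3].round(3))
np.savez('t0.npz',im=a[0],d=a[1],K=a[2],T=a[3]);np.savez('s0.npz',im=b[0],d=b[1],K=b[2],T=b[3])
print(bot.get_obs())
E
```

```text
pics
dict_keys(['K', 'world_from_camera']) [[468.08952861   0.         321.73079622]
 [  0.         468.08952861 234.68186665]
 [  0.           0.           1.        ]] [[ 0.008  0.987 -0.162  0.356]
 [-1.     0.006 -0.013  0.094]
 [-0.012  0.162  0.987  1.122]
 [ 0.     0.     0.     1.   ]]
dict_keys(['K', 'world_from_camera']) [[592.99970606   0.         311.90518491]
 [  0.         592.99970606 228.82212049]
 [  0.           0.           1.        ]] [[ 0.999  0.043 -0.031  0.519]
 [-0.052  0.656 -0.753 -0.819]
 [-0.012  0.754  0.657  0.899]
 [ 0.     0.     0.     1.   ]]
{'clock': 0.1, 'joint_pos': array([-1.24399988e+00,  2.41337144e-01,  3.87690043e-03,  1.33522215e+00,
       -1.13344737e-05,  1.57079782e+00]), 'joint_vel': array([-2.32951082e-05, -2.05158896e-04,  2.78969194e-03,  4.39704745e-04,
        6.65630274e-04, -2.44897570e-04]), 'tau': array([-4.48022711e-04, -3.73138797e+01,  2.53010023e+01,  1.08871772e-02,
       -3.87439388e-05, -7.19121658e-06]), 'eef_pos': array([ 0.16032041, -0.47300292,  0.23050909]), 'tool_rot': array([ 9.86679868e-01,  1.62671293e-01, -1.58997301e-04, -9.29548150e-04]), 'ft_force': array([-0.54587305, -0.13767568, -1.0038391 ]), 'ft_torque': array([-0.01400495, -0.03818212,  0.00349082]), 'grip_width': 0.08553434806045154}
```

View pics/top0.png

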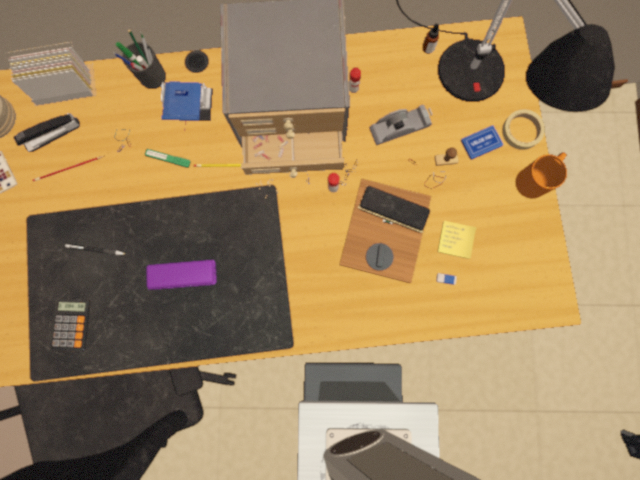

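View pics/side0.png

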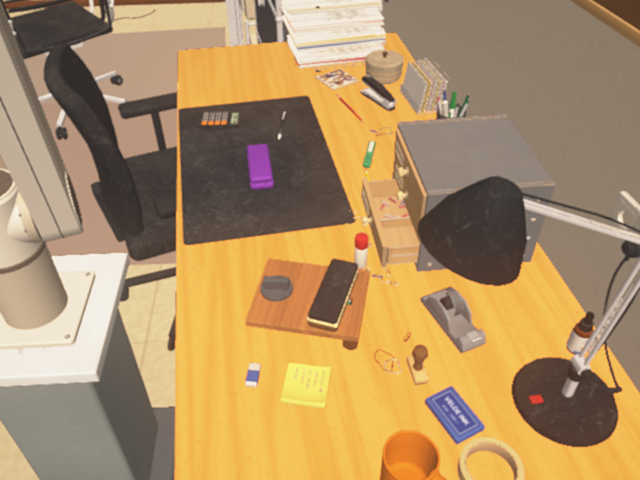

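The top view shows the black case on the riser at about (395,208), the knob at (380,257), the glue stick (334,181), the sticky notes (457,239) and the eraser (446,279). There are two case candidates: black on the riser (395,208) and purple on the mat (181,275). The black one fits, being black-topped and on the shelf. Next I'll measure and make a confirming crop.

```bash
cat > m.py <<'E'
from h import *
z=np.load('t0.npz'); s=np.load('s0.npz')
for n,q,box in(('top',z,(330,170,480,300)),('side',s,(235,220,400,420))):
    im,d,K,T=q['im'],q['d'],q['K'],q['T']; P=cloud(d,K,T); hsv=cv2.cvtColor(im,cv2.COLOR_RGB2HSV)
    m=np.zeros(d.shape,bool); x0,y0,x1,y1=box; m[y0:y1,x0:x1]=1
    print(n)
    def rep(name,mm,hz=None):
        k=cv2.morphologyEx((mm&m&(d>0)).astype(np.uint8),cv2.MORPH_OPEN,np.ones((2,2)))
        nn,l,st,c=cv2.connectedComponentsWithStats(k)
        for i in range(1,nn):
            if st[i,4]<25: continue
            p=P[l==i]; med=np.median(p,0); 
            r=cv2.minAreaRect(p[:,:2].astype(np.float32)*1000)
            print(name,st[i],c[i].round(1),'med',med.round(4),'z95',np.percentile(p[:,2],[5,95]).round(4),'rect',np.round(r[0],1),np.round(r[1],1),round(r[2],1))
    rep('dark',(hsv[...,2]<60))
    rep('grey',(hsv[...,2]>=60)&(hsv[...,2]<130)&(hsv[...,1]<60))
    h=P[...,2]
    rep('board',(h>.04)&(h<.056)); rep('high',h>.058)
    rep('desk-ish items',(h>.008)&(h<.03))
E
python3 m.py
python3 - <<'E'
from h import *
z=np.load('t0.npz'); im=z['im'][165:305,320:480]
cv2.imwrite('pics/crop0.png',cv2.resize(im,None,fx=4.5,fy=4.2,interpolation=cv2.INTER_CUBIC)[:,:,::-1])
E
```

```text
top
dark [423 210   5   6  25] [424.8 212.8] med [ 0.5772 -0.1238  0.0866] z95 [0.0851 0.0889] rect [ 578.1 -124.2] [ 9.8 12.1] 89.0
dark [388 213  11   8  46] [393.6 216.6] med [ 0.5678 -0.0543  0.0858] z95 [0.0822 0.0898] rect [570.8 -52.9] [22.9 14.1] 76.0
dark [399 220  15   7  37] [405.9 222.9] med [ 0.5541 -0.0808  0.0848] z95 [0.0815 0.0884] rect [554.8 -81.4] [34.   5.5] 67.7
grey [363 189  58  32 828] [388.4 204.3] med [ 0.5963 -0.0383  0.0873] z95 [0.0839 0.0906] rect [477.5   1.7] [124.9 296.8] 66.5
grey [414 216  11  12  69] [420.1 222.8] med [ 0.5543 -0.1128  0.0868] z95 [0.0835 0.0894] rect [ 554.3 -113.7] [20.8 28. ] 32.6
grey [368 245  26  26 538] [380.3 257.4] med [ 0.4778 -0.0225  0.06  ] z95 [0.0548 0.0833] rect [438.2  31.2] [ 58.6 198.9] 36.0
board [ 340  180   92  104 4160] [383.5 237. ] med [ 0.5224 -0.0361  0.0494] z95 [0.045  0.0534] rect [497.  -33.2] [177.8 336.4] 75.7
high [331 173  10  15 121] [334.9 180. ] med [0.6555 0.0788 0.0833] z95 [0.0006 0.0877] rect [666.8  77.9] [20.2 45.8] 78.4
high [ 359  187   72   47 1815] [394.9 209.7] med [ 0.5854 -0.0569 
[... 1905 characters left out ...]
] 78.6
desk-ish items [355 259  13  10  75] [361.5 263.6] med [0.6608 0.073  0.0158] z95 [0.0012 0.0266] rect [649.7  57.2] [103.6  21.1] 66.6
desk-ish items [388 261  13   4  35] [394.6 263. ] med [0.7312 0.0687 0.0191] z95 [0.001  0.0268] rect [730.   73.4] [32.1 22.8] 1.9
desk-ish items [343 341  16   9 100] [350.3 344.6] med [ 0.6157 -0.1362  0.0158] z95 [0.0023 0.0244] rect [ 618.  -134.9] [30.9 13.7] 16.9
desk-ish items [246 364  15  23 263] [253.2 374.8] med [ 0.4369 -0.1902  0.0126] z95 [0.0025 0.0163] rect [ 469.7 -492.1] [ 28.  660.2] 6.2
desk-ish items [ 282  364   49   43 1596] [306.6 384.7] med [ 0.5309 -0.2158  0.0119] z95 [0.0075 0.0163] rect [ 506.4 -493.5] [645.9  81.9] 85.1
```

View pics/crop0.png

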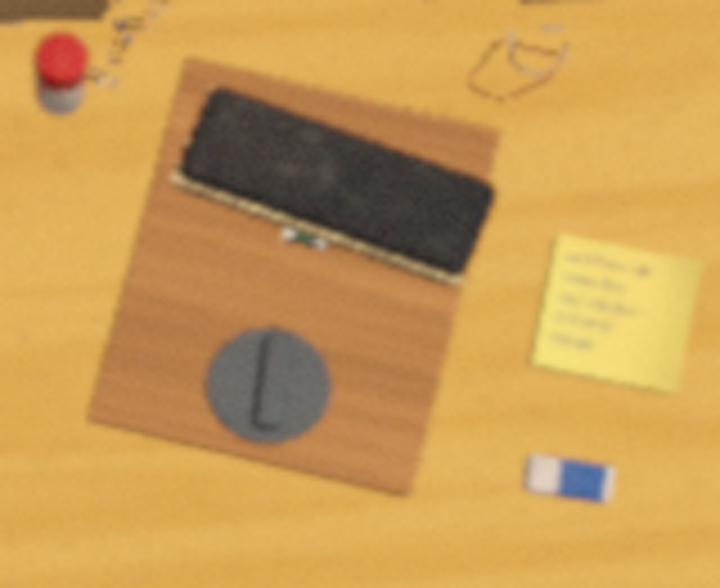

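The crop confirms the target: a black-topped case with a cream lower half lying over the vial (its green and white end shows at crop (303,238)). The knob bar is near vertical in the picture.

```bash
cat > m2.py <<'E'
from h import *
z=np.load('t0.npz'); s=np.load('s0.npz')
def fit(p,name):
    for _ in range(4):
        c=np.median(p,0); p=p[np.linalg.norm(p[:,:2]-c[:2],axis=1)<.13]
    r=cv2.minAreaRect(p[:,:2].astype(np.float32)*1000)
    w,V=np.linalg.eigh(np.cov(p[:,:2].T)); v=V[:,1]*np.sign(V[0,1])
    print(name,len(p),'mean',p.mean(0).round(4),'rect',np.round(r,1) if 0 else [np.round(x,1) for x in r],'long axis yaw',np.degrees(np.arctan2(v[1],v[0])).round(1))
for n,q,cb,kb in(('top',z,(358,185,432,238),(366,242,396,273)),('side',s,(305,256,362,335),(258,272,297,304))):
    im,d,K,T=q['im'],q['d'],q['K'],q['T']; P=cloud(d,K,T); h=P[...,2]
    def sub(b,lo,hi):
        p=P[b[1]:b[3],b[0]:b[2]].reshape(-1,3); return p[(p[:,2]>lo)&(p[:,2]<hi)]
    fit(sub(cb,.082,.095),n+' case top'); fit(sub(kb,.074,.09),n+' bar'); fit(sub(kb,.056,.068),n+' disc')
    B=(335,175,440,290) if n=='top' else (240,250,380,345)
    fit(sub(B,.044,.054),n+' board')
    hsv=cv2.cvtColor(im,cv2.COLOR_RGB2HSV)
    k=((hsv[...,0]<13)&(hsv[...,1]>110)&(hsv[...,1]<175)).astype(np.uint8) 
    # dark pixels of bar / board outline
    k2=np.zeros_like(k);k2[B[1]:B[3],B[0]:B[2]]=k[B[1]:B[3],B[0]:B[2]]
    cs=max(cv2.findContours(cv2.morphologyEx(k2,cv2.MORPH_CLOSE,np.ones((5,5))),0,2)[0],key=cv2.contourArea)
    g=np.array([onz(K,T,u,v,.05)[:2] for u,v in cs[:,0]],np.float32)*1000
    print('board colour',[np.round(x,1) for x in cv2.minAreaRect(g)])
K,T,d=z['K'],z['T'],z['d'];P=cloud(d,K,T)
for u,v in((250,320),(250,240),(275,310),(310,240),(310,300),(200,340)): print((u,v),np.median(P[v-4:v+5,u-4:u+5].reshape(-1,3),0).round(4))
E
python3 m2.py
```

```text
top case top 1584 mean [ 0.5898 -0.0553  0.0868] rect [array([590.7, -55.6]), array([154.4,  55.8]), np.float64(68.6)] long axis yaw 68.6
top bar 146 mean [ 0.4812 -0.0222  0.0813] rect [array([482.4, -22.7]), array([14. , 50.5]), np.float64(82.0)] long axis yaw -7.6
top disc 425 mean [ 0.4813 -0.0218  0.0594] rect [array([481.6, -22.5]), array([59.8, 62. ]), np.float64(88.1)] long axis yaw 87.1
top board 3724 mean [ 0.5197 -0.0291  0.0494] rect [array([544. , -38.2]), array([169.8, 207.7]), np.float64(76.0)] long axis yaw 44.2
board colour [array([663.2,  72.4]), array([ 7. , 25.4]), np.float64(79.2)]
side case top 1820 mean [ 0.588  -0.0635  0.0882] rect [array([589.5, -56.4]), array([157.6,  56.4]), np.float64(68.6)] long axis yaw 68.7
side bar 206 mean [ 0.4807 -0.0256  0.0818] rect [array([480.6, -22.8]), array([17.3, 49.8]), np.float64(80.1)] long axis yaw -7.5
side disc 410 mean [ 0.4805 -0.0349  0.0612] rect [array([481. , -22.9]), array([66.7, 62.2]), np.float64(89.0)] long axis yaw 0.0
side board 4239 mean [ 0.53   -0.0523  0.0507] rect [array([544.3, -38.1]), array([176.2, 212.7]), np.float64(76.1)] long axis yaw -31.6
board colour [array([550. , -41.4]), array([196.3, 223.2]), np.float64(72.0)]
(250, 320) [0.3352 0.2768 0.0019]
(250, 240) [0.5262 0.2829 0.0024]
(275, 310) [0.359  0.2184 0.0027]
(310, 240) [ 5.272e-01  1.376e-01 -5.000e-04]
(310, 300) [ 3.831e-01  1.360e-01 -2.000e-04]
(200, 340) [0.2882 0.3929 0.0023]
```

Both views agree to about 1 mm:
- **Case:** (0.590, -0.056), top at 0.0875, long axis yaw 68.6°.
- **Knob:** (0.481, -0.023), bar yaw -7.6°. This fits the riser geometry.

I'll turn the tool and travel to above the case.

Call:
play_rows([
  [1,[0,0,0],[0,0,-0.1244]],
  [1,[0,0,0],[0,0,-0.1244]],
  [1,[0,0,0],[0,0,-0.1244]],
  [1,[0,0,0],[0,0,-0.1244]],
  [1,[0,0,0],[0,0,-0.1244]],
  [1,[0,0,0],[0,0,-0.1244]],
  [1,[0,0,0],[0,0,-0.1244]],
  [1,[2.5,1.15,0],[0,0,0]],
  [1,[2.5,1.15,0],[0,0,0]],
  [1,[2.5,1.15,0],[0,0,0]],
  [1,[2.5,1.15,0],[0,0,0]],
  [1,[2.5,1.15,0],[0,0,0]],
])

```text
clock: 1.1
eef_pos: [0.2601, -0.3769, 0.2308]
tool_rot: [0.826, 0.563, 0.0, -0.001]
ft_force: [0.4, -0.1, 0.5]
grip_width: 0.0859
```

Call:
play_rows([
  [1,[2.5,1.15,0],[0,0,0]],
  [1,[2.5,1.15,0],[0,0,0]],
  [1,[2.5,1.15,0],[0,0,0]],
  [1,[2.5,1.15,0],[0,0,0]],
  [1,[2.5,1.15,0],[0,0,0]],
  [1,[2.5,1.15,0],[0,0,0]],
  [1,[2.5,1.15,0],[0,0,0]],
  [1,[2.5,1.15,0],[0,0,0]],
  [1,[2.5,1.15,0],[0,0,0]],
  [1,[2.5,1.15,0],[0,0,0]],
  [1,[2.5,1.15,0],[0,0,0]],
  [1,[2.5,1.15,0],[0,0,0]],
])

```text
clock: 2.1
eef_pos: [0.498, -0.1478, 0.2308]
tool_rot: [0.826, 0.564, -0.0, -0.0]
ft_force: [-0.3, -0.5, 0.3]
grip_width: 0.0855
```

```bash
cat > go.py <<'E'
from h import *
import sys
def st():
    o=bot.get_obs(); M=R.from_quat(o['tool_rot']).as_matrix()
    print('t',round(o['clock'],2),'p',o['eef_pos'].round(4),'yaw_y',np.degrees(np.arctan2(M[1,1],M[0,1])).round(1),'tilt',np.degrees(np.arccos(-M[2,2])).round(2),'F',o['ft_force'].round(1),'M',o['ft_torque'].round(2),'w',round(o['grip_width'],4),'q',o['joint_pos'].round(2))
    return o,M
o,M=st()
if len(sys.argv)>3: print('tool shift cm',(M.T@(np.array([float(a) for a in sys.argv[1:4]])-o['eef_pos'])*100).round(2))
E
python3 go.py 0.590 -0.056 0.058
```

```text
t 2.1 p [ 0.498  -0.1478  0.2308] yaw_y -21.4 tilt 0.06 F [-0.3 -0.5  0.3] M [ 0.04 -0.01 -0.04] w 0.0855 q [-0.29  0.28  0.06  1.35 -0.    1.66]
tool shift cm [11.91  5.24 17.27]
```

Call:
play_rows([
  [1,[2.0,0.87,0],[0,0,0]],
  [1,[2.0,0.87,0],[0,0,0]],
  [1,[2.0,0.87,0],[0,0,0]],
  [1,[2.0,0.87,0],[0,0,0]],
  [1,[2.0,0.87,0],[0,0,0]],
  [1,[1.95,0.87,0],[0,0,0]],
  [1,[0,0,2.5],[0,0,0]],
  [1,[0,0,2.5],[0,0,0]],
  [1,[0,0,2.5],[0,0,0]],
  [1,[0,0,0],[0,0,0]],
  [1,[0,0,0],[0,0,0]],
])

```text
clock: 3.02
eef_pos: [0.5881, -0.0566, 0.1546]
tool_rot: [0.826, 0.564, -0.002, -0.002]
ft_force: [1.2, -0.4, 1.2]
grip_width: 0.0854
```

```bash
python3 go.py 0.590 -0.056 0.058; python3 -c "
from h import *
snap('wrist','pics/w1.png')"
```

```text
t 3.02 p [ 0.5881 -0.0566  0.1546] yaw_y -21.4 tilt 0.29 F [ 1.2 -0.4  1.2] M [-0.03  0.01  0.02] w 0.0854 q [-0.1   0.46  0.13  1.24  0.    1.85]
tool shift cm [0.14 0.2  9.66]
```

View pics/w1.png

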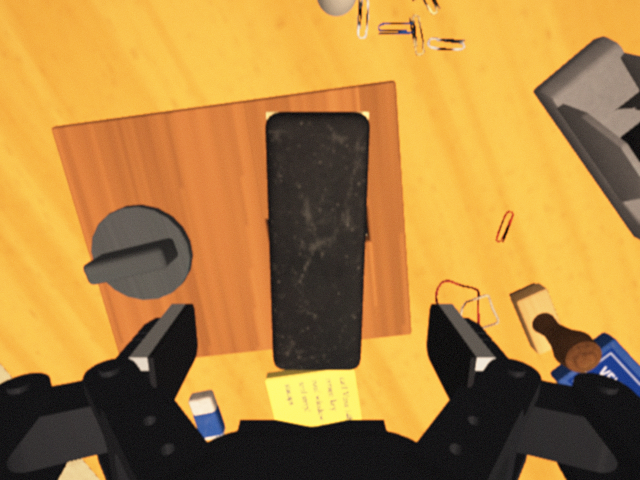

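The wrist view shows the case (columns 268–368) centred between the fingers (about 195 and 430) and parallel to them. I'll descend, close and lift.

Call:
play_rows([
  [1,[0.1,0.15,1.6],[0,0,0]],
  [1,[0,0,1.6],[0,0,0]],
  [1,[0,0,1.6],[0,0,0]],
  [1,[0,0,1.6],[0,0,0]],
  [1,[0,0,1.6],[0,0,0]],
  [1,[0,0,1.4],[0,0,0]],
  [1,[0,0,0],[0,0,0]],
  [1,[0,0,0],[0,0,0]],
])

```text
clock: 3.73
eef_pos: [0.5922, -0.0567, 0.0636]
tool_rot: [0.826, 0.564, 0.001, 0.0]
ft_force: [-0.1, 0.1, 0.0]
grip_width: 0.0857
```

Call:
play_rows([
  [-1,[0,0,0],[0,0,0]],
  [-1,[0,0,0],[0,0,0]],
  [-1,[0,0,0],[0,0,0]],
  [-1,[0,0,0],[0,0,0]],
  [-1,[0,0,0],[0,0,0]],
  [-1,[0,0,0],[0,0,0]],
  [-1,[0,0,0],[0,0,0]],
  [-1,[0,0,0],[0,0,0]],
  [-1,[0,0,0],[0,0,0]],
  [-1,[0,0,0],[0,0,0]],
])

```text
clock: 4.57
eef_pos: [0.5926, -0.0565, 0.0645]
tool_rot: [0.826, 0.564, 0.001, 0.001]
ft_force: [-1.0, 0.2, 6.0]
grip_width: 0.054
```

Call:
play_rows([
  [-1,[0,0,-1],[0,0,0]],
  [-1,[0,0,-1.5],[0,0,0]],
  [-1,[0,0,-2],[0,0,0]],
  [-1,[0,0,-2],[0,0,0]],
  [-1,[0,0,-2],[0,0,0]],
  [-1,[0,0,-2],[0,0,0]],
  [-1,[0,0,0],[0,0,0]],
  [-1,[0,0,0],[0,0,0]],
])

```text
clock: 5.23
eef_pos: [0.5925, -0.0566, 0.1692]
tool_rot: [0.826, 0.564, 0.001, 0.001]
ft_force: [-0.8, -0.1, -2.0]
grip_width: 0.0532
```

```bash
python3 go.py 0.38 0.095 0.15; python3 -c "
from h import *
im,d,K,T,_=snap('side','pics/s1.png')
P=cloud(d,K,T)
np.savez('s1.npz',im=im,d=d,K=K,T=T)
cv2.imwrite('pics/s1c.png',cv2.resize(im[180:400,200:420],None,fx=2.7,fy=2.7)[:,:,::-1])"
```

```text
t 5.23 p [ 0.5925 -0.0566  0.1692] yaw_y -21.4 tilt 0.22 F [-0.8 -0.1 -2. ] M [-0.    0.02 -0.03] w 0.0532 q [-0.1   0.46  0.15  1.26 -0.    1.85]
tool shift cm [  6.36 -25.32   1.83]
```

View pics/s1c.png

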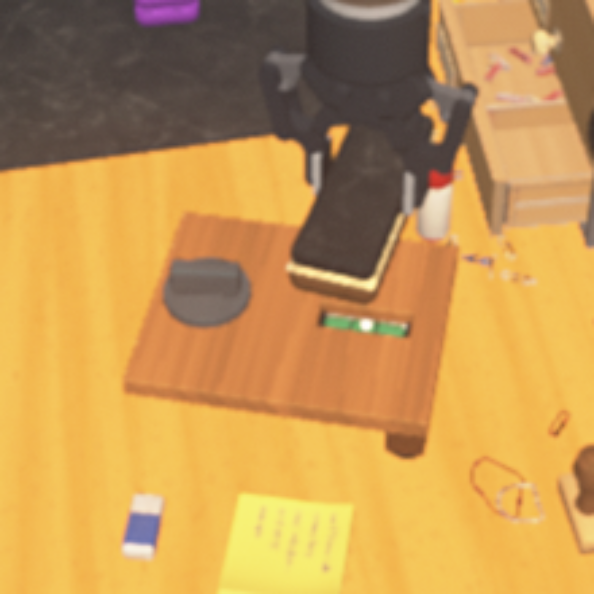

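The case is held and level. The vial is visible at crop (367,325), with the bubble slightly forward or centred while the shelf is unpressed. I'll carry the case to (0.38, 0.095).

Call:
play_rows([
  [-1,[0.64,-2.53,0],[0,0,0]],
  [-1,[0.64,-2.53,0],[0,0,0]],
  [-1,[0.64,-2.53,0],[0,0,0]],
  [-1,[0.64,-2.53,0],[0,0,0]],
  [-1,[0.64,-2.53,0],[0,0,0]],
  [-1,[0.64,-2.53,0],[0,0,0]],
  [-1,[0.64,-2.53,0],[0,0,0]],
  [-1,[0.64,-2.53,0],[0,0,0]],
  [-1,[0.64,-2.53,0],[0,0,0]],
  [-1,[0.64,-2.53,0],[0,0,0]],
  [-1,[0,0,0],[0,0,0]],
  [-1,[0,0,0],[0,0,0]],
])

```text
clock: 6.28
eef_pos: [0.3774, 0.0956, 0.1663]
tool_rot: [0.825, 0.565, -0.001, -0.0]
ft_force: [1.0, -0.5, -1.3]
grip_width: 0.0539
```

Call:
play_rows([
  [-1,[0,0,2.5],[0,0,0]],
  [-1,[0,0,2.5],[0,0,0]],
  [-1,[0,0,2.5],[0,0,0]],
  [-1,[0,0,2.5],[0,0,0]],
  [-1,[0,0,2.0],[0,0,0]],
  [-1,[0,0,1.5],[0,0,0]],
  [-1,[0,0,0],[0,0,0]],
  [-1,[0,0,0],[0,0,0]],
])

```text
clock: 6.95
eef_pos: [0.3787, 0.0947, 0.0313]
tool_rot: [0.826, 0.563, -0.002, -0.0]
ft_force: [0.0, 0.1, -1.3]
grip_width: 0.0538
```

```bash
python3 go.py 0.38 0.095 0.0145; python3 -c "
from h import *
for n in('top','side'):
    im,d,K,T,_=snap(n,'pics/%s2.png'%n);P=cloud(d,K,T)
    hs=cv2.cvtColor(im,cv2.COLOR_RGB2HSV)
    m=(abs(P[...,0]-.38)<.12)&(abs(P[...,1]-.095)<.11)&(P[...,2]<.075)&(P[...,2]>.035);p=P[m]
    if len(p): print(n,len(p),np.percentile(p,[5,50,95],axis=0).round(3).tolist())
"
```

```text
t 6.95 p [0.3787 0.0947 0.0313] yaw_y -21.4 tilt 0.18 F [ 0.   0.1 -1.3] M [0.04 0.   0.03] w 0.0538 q [ 0.25  0.25 -0.58  0.75 -0.    2.19]
tool shift cm [0.08 0.12 1.68]
top 647 [[0.451, -0.012, 0.046], [0.478, 0.016, 0.05], [0.498, 0.057, 0.061]]
side 1774 [[0.339, 0.017, 0.04], [0.377, 0.053, 0.055], [0.489, 0.116, 0.062]]
```

Call:
play_rows([
  [-1,[0,0,0.5],[0,0,0]],
  [-1,[0,0,0.5],[0,0,0]],
  [-1,[0,0,0.3],[0,0,0]],
  [-1,[0,0,0.2],[0,0,0]],
  [-1,[0,0,0.1],[0,0,0]],
  [-1,[0,0,0],[0,0,0]],
  [-1,[0,0,0],[0,0,0]],
  [-1,[0,0,0],[0,0,0]],
])

```text
clock: 7.72
eef_pos: [0.3793, 0.0954, 0.0164]
tool_rot: [0.826, 0.564, 0.0, 0.0]
ft_force: [0.2, 0.1, -1.8]
grip_width: 0.0537
```

Call:
play_rows([
  [-1,[0,0,0.1],[0,0,0]],
  [-1,[0,0,0.1],[0,0,0]],
  [-1,[0,0,0],[0,0,0]],
  [-1,[0,0,0],[0,0,0]],
])

```text
clock: 8.05
eef_pos: [0.3794, 0.0955, 0.0147]
tool_rot: [0.826, 0.564, 0.0, 0.0]
ft_force: [-1.3, -0.6, 5.4]
grip_width: 0.0537
```

It has touched down, with force up from -1.8 to +5.4 N. I'll open the fingers and retreat.

Call:
play_rows([
  [1,[0,0,0],[0,0,0]],
  [1,[0,0,0],[0,0,0]],
  [1,[0,0,0],[0,0,0]],
  [1,[0,0,0],[0,0,0]],
  [1,[0,0,0],[0,0,0]],
  [1,[0,0,0],[0,0,0]],
  [1,[0,0,-1],[0,0,0]],
  [1,[0,0,-2],[0,0,0]],
  [1,[0,0,-2.5],[0,0,0]],
  [1,[0,0,-3],[0,0,0]],
  [1,[0,0,-3],[0,0,0]],
  [1,[0,0,-3],[0,0,0]],
])

```text
clock: 9.05
eef_pos: [0.3787, 0.0953, 0.1606]
tool_rot: [0.826, 0.564, -0.0, -0.0]
ft_force: [0.1, 0.8, -0.7]
grip_width: 0.0853
```

Call:
play_rows([
  [1,[0,0,0],[0,0,-0.1208]],
  [1,[0,0,0],[0,0,-0.1208]],
  [1,[0,0,0],[0,0,-0.1208]],
  [1,[0,0,0],[0,0,-0.1208]],
  [1,[0,0,0],[0,0,-0.1208]],
  [1,[0,0,0],[0,0,-0.1208]],
  [1,[0,0,0],[0,0,-0.1208]],
  [1,[0,0,0],[0,0,-0.1208]],
  [1,[0,0,0],[0,0,-0.1208]],
  [1,[0,0,0],[0,0,-0.1208]],
  [1,[0,0,0],[0,0,-0.1208]],
  [1,[0,0,0],[0,0,-0.1208]],
])

```text
clock: 10.05
eef_pos: [0.379, 0.0953, 0.1592]
tool_rot: [0.242, 0.97, -0.0, -0.0]
ft_force: [0.7, 0.5, -0.8]
grip_width: 0.0854
```

Call:
play_rows([
  [1,[0,0,0],[0,0,-0.1208]],
  [1,[0,0,0],[0,0,-0.1208]],
  [1,[0,0,0],[0,0,-0.1208]],
  [1,[0,0,0],[0,0,0]],
])

```text
clock: 10.38
eef_pos: [0.379, 0.0954, 0.1592]
tool_rot: [0.065, 0.998, -0.0, -0.0]
ft_force: [0.4, -0.4, -0.3]
grip_width: 0.0856
```

```bash
python3 go.py 0.481 -0.0227 0.16; python3 -c "
from h import *
for n,f in(('top','pics/top3.png'),('side','pics/side3.png')):
    im,d,K,T,_=snap(n,f);P=cloud(d,K,T)
    m=(abs(P[...,0]-.38)<.08)&(abs(P[...,1]-.105)<.085)&(P[...,2]<.05)&(P[...,2]>.028);p=P[m]
    r=cv2.minAreaRect(p[:,:2].astype(np.float32)*1000);print(n,len(p),r,np.median(p[:,2]))
"
```

```text
t 10.38 p [0.379  0.0954 0.1592] yaw_y 82.5 tilt 0.02 F [ 0.4 -0.4 -0.3] M [-0.03 -0.    0.  ] w 0.0856 q [ 0.25  0.08 -0.39  1.11 -0.    0.38]
tool shift cm [-11.64 -10.38  -0.08]
top 0 ((0.0, 0.0), (0.0, 0.0), 0.0) nan
side 1437 ((410.9220275878906, 81.35371398925781), (155.39498901367188, 128.27023315429688), 69.53077697753906) 0.03864121743561222
  return _methods._mean(a, axis=axis, dtype=dtype,
  ret = ret.dtype.type(ret / rcount)
```

View pics/side3.png

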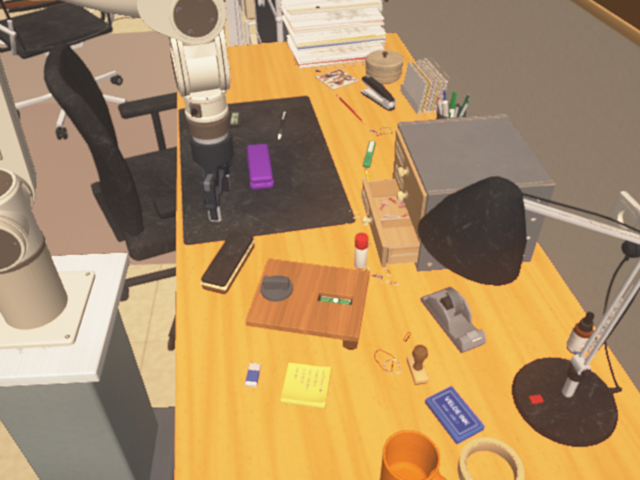

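The case lies flat on the desk at (228,263), top at 0.0386 m and clear of the shelf. Eraser, notes and glue stick are undisturbed. Now I'll move over the knob.

Call:
play_rows([
  [1,[-2.33,-2.08,0],[0,0,0]],
  [1,[-2.33,-2.08,0],[0,0,0]],
  [1,[-2.33,-2.08,0],[0,0,0]],
  [1,[-2.33,-2.08,0],[0,0,0]],
  [1,[-2.32,-2.06,0],[0,0,0]],
  [1,[0,0,0],[0,0,0]],
  [1,[0,0,2.0],[0,0,0]],
  [1,[0,0,2.0],[0,0,0]],
  [1,[0,0,0],[0,0,0]],
  [1,[0,0,0],[0,0,0]],
])

```text
clock: 11.32
eef_pos: [0.4795, -0.0225, 0.1185]
tool_rot: [0.067, 0.998, 0.0, -0.002]
ft_force: [0.6, -0.3, 0.5]
grip_width: 0.085
```

```bash
python3 go.py 0.481 -0.0227 0.062; python3 -c "
from h import *
im,d,K,T,_=snap('wrist','pics/w2.png');P=cloud(d,K,T)
m=(abs(P[...,0]-.48)<.04)&(abs(P[...,1]+.022)<.04)
for lo,hi in((.076,.09),(.056,.066)):
    p=P[m&(P[...,2]>lo)&(P[...,2]<hi)]
    if len(p)>10:
        r=cv2.minAreaRect(p[:,:2].astype(np.float32)*1000); print(len(p),np.median(p,0).round(4),r)
print(T.round(3),K)"
```

```text
t 11.32 p [ 0.4795 -0.0225  0.1185] yaw_y 82.4 tilt 0.2 F [ 0.6 -0.3  0.5] M [-0.06  0.02 -0.01] w 0.085 q [-0.05  0.29 -0.24  1.05  0.    0.09]
tool shift cm [-0.18  0.    5.65]
2671 [ 0.4791 -0.0233  0.083 ] ((481.10699462890625, -23.657318115234375), (13.88818645477295, 49.294551849365234), 82.65381622314453)
7306 [ 0.4784 -0.0195  0.0603] ((480.8570251464844, -23.610469818115234), (63.617244720458984, 62.29370880126953), 81.80667877197266)
[[ 0.133 -0.953 -0.272  0.41 ]
 [ 0.991  0.128  0.037 -0.013]
 [-0.    -0.275  0.961  0.262]
 [ 0.     0.     0.     1.   ]] [[389.90686582   0.         311.58541483]
 [  0.         389.90686582 239.96822749]
 [  0.           0.           1.        ]]
```

View pics/w2.png

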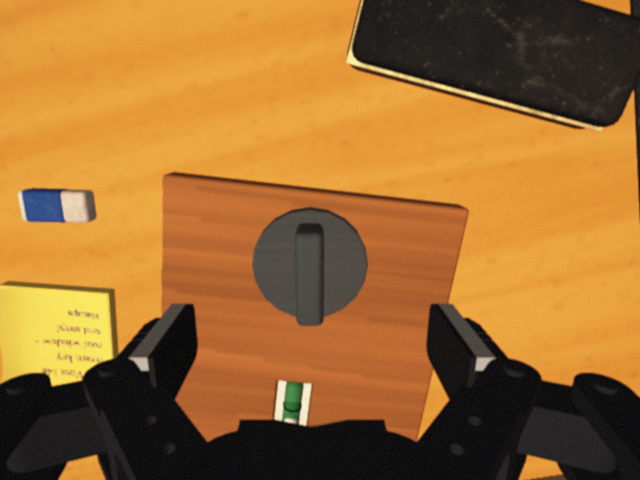

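The wrist view confirms the knob at (0.481, -0.0235), bar top 0.083, disc face 0.060, bar yaw -7.4°, and the pads straddle it evenly. I'll descend and grip.

Call:
play_rows([
  [1,[-0.15,-0.1,1.5],[0,0,0]],
  [1,[0,0,1.5],[0,0,0]],
  [1,[0,0,1.5],[0,0,0]],
  [1,[0,0,1.0],[0,0,0]],
  [1,[0,0,0],[0,0,0]],
  [1,[0,0,0],[0,0,0]],
])

```text
clock: 11.87
eef_pos: [0.4827, -0.0238, 0.0652]
tool_rot: [0.066, 0.998, 0.0, 0.0]
ft_force: [0.4, -0.2, -0.3]
grip_width: 0.0853
```

Call:
play_rows([
  [-1,[0,0,0],[0,0,0]],
  [-1,[0,0,0],[0,0,0]],
  [-1,[0,0,0],[0,0,0]],
  [-1,[0,0,0],[0,0,0]],
  [-1,[0,0,0],[0,0,0]],
  [-1,[0,0,0],[0,0,0]],
  [-1,[0,0,0],[0,0,0]],
  [-1,[0,0,0],[0,0,0]],
  [-1,[0,0,0],[0,0,0]],
  [-1,[0,0,0],[0,0,0]],
  [-1,[0,0,0],[0,0,0]],
  [-1,[0,0,0],[0,0,0]],
])

```text
clock: 12.87
eef_pos: [0.4824, -0.024, 0.0644]
tool_rot: [0.066, 0.998, -0.0, 0.0]
ft_force: [-1.3, -0.4, 3.2]
grip_width: 0.0125
```

```bash
python3 go.py 0.481 -0.0235 0.062
```

```text
t 12.87 p [ 0.4824 -0.024   0.0644] yaw_y 82.4 tilt 0.02 F [-1.3 -0.4  3.2] M [ 0.07  0.13 -0.03] w 0.0125 q [-0.05  0.35 -0.31  0.91 -0.    0.08]
tool shift cm [0.14 0.03 0.24]
```

Call:
play_rows([
  [-1,[0,0,0.15],[0,0,0]],
  [-1,[0,0,0.15],[0,0,0]],
  [-1,[0,0,0],[0,0,0]],
  [-1,[0,0,0],[0,0,0]],
])

```text
clock: 13.2
eef_pos: [0.4821, -0.0239, 0.0618]
tool_rot: [0.066, 0.998, 0.0, 0.0]
ft_force: [-5.3, 0.9, 7.7]
grip_width: 0.0125
```

Call:
play_rows([
  [-1,[0,0,0.1],[0,0,0]],
  [-1,[0,0,0.1],[0,0,0]],
  [-1,[0,0,0],[0,0,0]],
  [-1,[0,0,0],[0,0,0]],
])

```text
clock: 13.53
eef_pos: [0.4821, -0.0238, 0.0607]
tool_rot: [0.066, 0.998, 0.0, 0.0]
ft_force: [-6.1, 0.3, 13.5]
grip_width: 0.0124
```

Call:
play_rows([
  [-1,[0,0,0.1],[0,0,0]],
  [-1,[0,0,0],[0,0,0]],
  [-1,[0,0,0],[0,0,0]],
  [-1,[0,0,0],[0,0,0]],
  [-1,[0,0,0],[0,0,0]],
])

```text
clock: 13.95
eef_pos: [0.4821, -0.0238, 0.0606]
tool_rot: [0.066, 0.998, 0.0, 0.001]
ft_force: [-7.8, 1.0, 20.4]
grip_width: 0.0127
```

```bash
python3 go.py; python3 -c "
from h import *
for n in('side','top'):
    im,d,K,T,_=snap(n)
    np.savez('%s4.npz'%n,im=im,d=d,K=K,T=T)
    b=(300,280,370,320) if n=='side' else (365,185,435,235)
    c=cv2.resize(im[b[1]:b[3],b[0]:b[2]],None,fx=8,fy=6 if n=='top' else 7,interpolation=cv2.INTER_CUBIC)[:,:,::-1]
    cv2.imwrite('pics/v4%s.png'%n,c)
a=cv2.imread('pics/v4side.png');b=cv2.imread('pics/v4top.png');cv2.imwrite('pics/v4.png',np.vstack([a,b]))"
```

```text
t 13.95 p [ 0.4821 -0.0238  0.0606] yaw_y 82.4 tilt 0.06 F [-7.8  1.  20.4] M [ 0.17  1.23 -0.01] w 0.0127 q [-0.05  0.35 -0.32  0.9   0.    0.08]
```

View pics/v4.png

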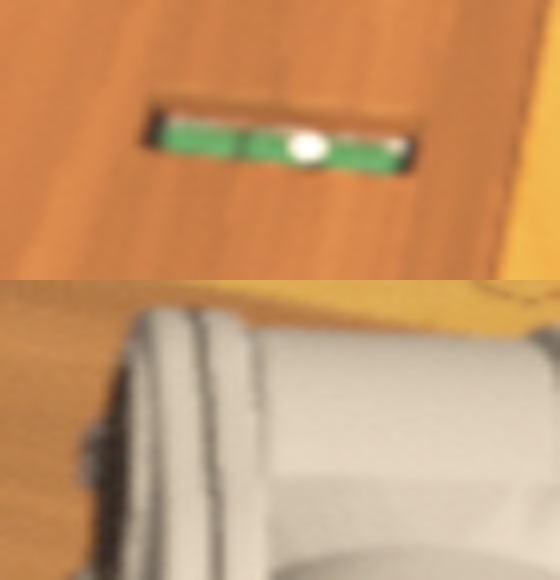

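The press is on its stop: 0.1 mm of travel for 7 N more. The side camera sees the vial, with the bubble at crop (307,147), right (back) of the middle. The top camera is blocked by the arm. I'll turn clockwise while raising 3.2 mm/rad.

Call:
play_rows([
  [-1,[0,0,-0.02],[0,0,0.08]],
  [-1,[0,0,-0.03],[0,0,0.08]],
  [-1,[0,0,-0.025],[0,0,0.08]],
  [-1,[0,0,-0.025],[0,0,0.08]],
  [-1,[0,0,-0.025],[0,0,0.08]],
  [-1,[0,0,0],[0,0,0]],
])

```text
clock: 14.55
eef_pos: [0.4823, -0.0238, 0.0618]
tool_rot: [0.264, 0.965, 0.0, 0.001]
ft_force: [-7.4, 0.7, 20.7]
grip_width: 0.0126
```

```bash
python3 go.py
```

```text
t 14.55 p [ 0.4823 -0.0238  0.0618] yaw_y 59.4 tilt 0.07 F [-7.4  0.7 20.7] M [ 0.01  1.24 -0.04] w 0.0126 q [-0.05  0.35 -0.32  0.9   0.    0.48]
```

Call:
play_rows([
  [-1,[0,0,-0.025],[0,0,0.08]],
  [-1,[0,0,-0.025],[0,0,0.08]],
  [-1,[0,0,-0.025],[0,0,0.08]],
  [-1,[0,0,-0.025],[0,0,0.08]],
  [-1,[0,0,-0.025],[0,0,0.08]],
  [-1,[0,0,0],[0,0,0]],
  [-1,[0,0,0],[0,0,0]],
  [-1,[0,0,0],[0,0,0]],
  [-1,[0,0,0],[0,0,0]],
  [-1,[0,0,0],[0,0,0]],
  [-1,[0,0,0],[0,0,0]],
  [-1,[0,0,0],[0,0,0]],
])

```text
clock: 15.55
eef_pos: [0.4823, -0.024, 0.0631]
tool_rot: [0.449, 0.893, 0.0, 0.001]
ft_force: [-7.2, -0.6, 21.1]
grip_width: 0.0128
```

Call:
play_rows([
  [-1,[0,0,0],[0,0,0]],
  [-1,[0,0,0],[0,0,0]],
  [-1,[0,0,0],[0,0,0]],
  [-1,[0,0,0],[0,0,0]],
  [-1,[0,0,0],[0,0,0]],
  [-1,[0,0,0],[0,0,0]],
  [-1,[0,0,0],[0,0,0]],
  [-1,[0,0,0],[0,0,0]],
  [-1,[0,0,0],[0,0,0]],
  [-1,[0,0,0],[0,0,0]],
  [-1,[0,0,0],[0,0,0]],
  [-1,[0,0,0],[0,0,0]],
])

```text
clock: 16.55
eef_pos: [0.4823, -0.024, 0.0631]
tool_rot: [0.449, 0.893, 0.0, 0.001]
ft_force: [-6.9, 0.1, 20.9]
grip_width: 0.0124
```

```bash
python3 go.py; cat > bub.py <<'E'
from h import *
import sys
N=6; ims=[];
for _ in range(N): im,d,K,T,_c=snap('side'); ims.append(im.astype(float))
im=np.mean(ims,0).astype(np.uint8); b=(300,280,370,320); c=im[b[1]:b[3],b[0]:b[2]]
big=cv2.resize(c,None,fx=10,fy=10,interpolation=cv2.INTER_CUBIC); cv2.imwrite('pics/'+sys.argv[1],big[:,:,::-1])
h=cv2.cvtColor(c,cv2.COLOR_RGB2HSV)
g=(h[...,0]>40)&(h[...,0]<85)&(h[...,1]>70); w=(c.min(2)>180)
P=lambda u,v: onz(K,T,u+b[0],v+b[1],.052)
x=np.array([np.cos(np.radians(-14)),np.sin(np.radians(-14)),0]); O=np.array([.481,-.0235,.05])+.115*x
gv,gu=np.nonzero(g); vax=np.polyfit(gu,gv,1)
a=[(P(u,v)-O)@x*1000 for u,v in zip(gu,gv)]
n,l,st,ce=cv2.connectedComponentsWithStats(w.astype(np.uint8))
print('green extent mm (nominal frame)',np.min(a),np.max(a),'mid',(np.min(a)+np.max(a))/2)
for i in range(1,n): print('white',st[i],ce[i].round(2),'x',((P(*ce[i])-O)@x*1000).round(1))
# profile along the axis
for u in range(gu.min()-2,gu.max()+3):
    v=np.polyval(vax,u); q=cv2.getRectSubPix(im,(1,3),(float(u+b[0]),float(v+b[1]))).mean((0,1))
    print('%.1f:%d/%d/%d'%(((P(u,v)-O)@x*1000),*q),end=' ')
E
python3 bub.py v5.png
```

```text
t 16.55 p [ 0.4823 -0.024   0.0631] yaw_y 36.6 tilt 0.08 F [-6.9  0.1 20.9] M [ 0.05  1.43 -0.01] w 0.0124 q [-0.05  0.35 -0.32  0.9  -0.    0.88]
green extent mm (nominal frame) -27.26518342408382 29.18876074566599 mid 0.9617886607910862
white [36 19  4  4 14] [37.5  20.29] x 6.6
-30.8:111/71/47 -28.9:81/69/49 -26.9:94/116/74 -25.0:112/154/96 -23.0:116/168/104 -21.1:117/170/104 -19.2:117/168/104 -17.2:117/168/105 -15.3:118/169/105 -13.4:120/170/106 -11.4:120/168/106 -9.5:110/146/93 -7.6:104/139/88 -5.6:112/159/99 -3.7:119/170/106 -1.8:118/170/105 0.2:116/167/103 2.1:152/181/127 4.0:226/224/191 5.9:246/244/228 7.9:242/239/223 9.8:209/207/179 11.7:145/171/121 13.6:118/166/103 15.6:120/169/105 17.5:122/170/106 19.4:122/172/106 21.3:120/172/106 23.2:120/171/105 25.2:122/172/106 27.1:124/167/107 29.0:121/144/98 30.9:107/99/72 32.8:127/84/54
```

View pics/v5.png

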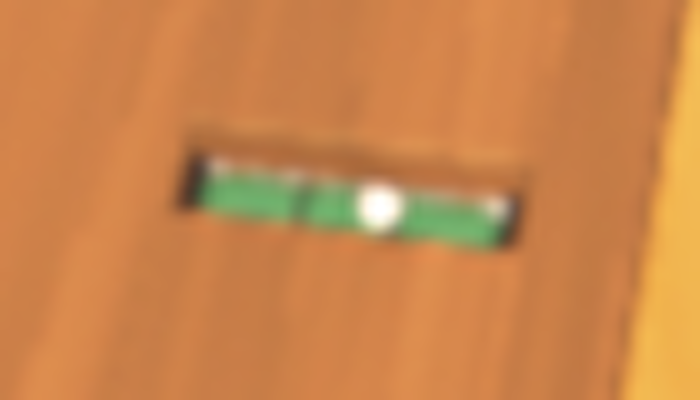

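The settled bubble is at +6.8 mm. The front line at -8.2 and the tube ends put the vial middle at +0.8, so the bubble is 6 mm too far back, which calls for about 0.6 rad more clockwise.

Call:
play_rows([
  [-1,[0,0,-0.025],[0,0,0.075]],
  [-1,[0,0,-0.025],[0,0,0.075]],
  [-1,[0,0,-0.025],[0,0,0.075]],
  [-1,[0,0,-0.025],[0,0,0.075]],
  [-1,[0,0,-0.025],[0,0,0.075]],
  [-1,[0,0,-0.025],[0,0,0.075]],
  [-1,[0,0,-0.025],[0,0,0.075]],
  [-1,[0,0,-0.02],[0,0,0.075]],
  [-1,[0,0,0],[0,0,0]],
  [-1,[0,0,0],[0,0,0]],
  [-1,[0,0,0],[0,0,0]],
  [-1,[0,0,0],[0,0,0]],
])

```text
clock: 17.85
eef_pos: [0.4822, -0.0241, 0.065]
tool_rot: [0.693, 0.721, 0.0, 0.0]
ft_force: [-6.5, 0.7, 21.3]
grip_width: 0.013
```

Call:
play_rows([
  [-1,[0,0,0],[0,0,0]],
  [-1,[0,0,0],[0,0,0]],
  [-1,[0,0,0],[0,0,0]],
  [-1,[0,0,0],[0,0,0]],
  [-1,[0,0,0],[0,0,0]],
  [-1,[0,0,0],[0,0,0]],
  [-1,[0,0,0],[0,0,0]],
  [-1,[0,0,0],[0,0,0]],
  [-1,[0,0,0],[0,0,0]],
  [-1,[0,0,0],[0,0,0]],
  [-1,[0,0,0],[0,0,0]],
  [-1,[0,0,0],[0,0,0]],
])

```text
clock: 18.85
eef_pos: [0.4822, -0.0241, 0.065]
tool_rot: [0.693, 0.721, 0.0, 0.0]
ft_force: [-6.3, -0.3, 20.4]
grip_width: 0.0126
```

Call:
play_rows([
  [-1,[0,0,0],[0,0,0]],
  [-1,[0,0,0],[0,0,0]],
  [-1,[0,0,0],[0,0,0]],
  [-1,[0,0,0],[0,0,0]],
  [-1,[0,0,0],[0,0,0]],
  [-1,[0,0,0],[0,0,0]],
  [-1,[0,0,0],[0,0,0]],
  [-1,[0,0,0],[0,0,0]],
  [-1,[0,0,0],[0,0,0]],
  [-1,[0,0,0],[0,0,0]],
  [-1,[0,0,0],[0,0,0]],
  [-1,[0,0,0],[0,0,0]],
])

```text
clock: 19.85
eef_pos: [0.4822, -0.0241, 0.065]
tool_rot: [0.693, 0.721, 0.0, 0.0]
ft_force: [-6.3, 1.2, 21.0]
grip_width: 0.0123
```

```bash
python3 go.py; python3 bub.py v6.png
```

```text
t 19.85 p [ 0.4822 -0.0241  0.065 ] yaw_y 2.2 tilt 0.06 F [-6.3  1.2 21. ] M [ 0.09  1.58 -0.  ] w 0.0123 q [-0.05  0.35 -0.31  0.91 -0.    1.48]
green extent mm (nominal frame) -27.26518342408382 29.18876074566599 mid 0.9617886607910862
white [33 18  4  4 13] [34.62 19.62] x 0.9
-30.9:110/70/47 -29.0:84/72/53 -27.0:100/120/81 -25.1:115/154/98 -23.2:119/167/105 -21.2:118/172/106 -19.3:117/171/105 -17.3:117/170/104 -15.4:118/169/104 -13.4:119/171/106 -11.5:117/166/104 -9.6:110/144/93 -7.6:105/139/87 -5.7:111/158/96 -3.8:153/184/129 -1.8:228/226/194 0.1:241/240/226 2.0:240/240/226 4.0:221/227/195 5.9:161/190/135 7.8:116/153/98 9.7:103/134/86 11.7:111/152/95 13.6:119/169/105 15.5:122/171/108 17.4:124/173/109 19.4:125/174/109 21.3:124/173/107 23.2:119/172/106 25.1:119/172/105 27.0:124/168/108 29.0:123/146/100 30.9:106/101/74 32.8:125/83/55
```

View pics/v6.png

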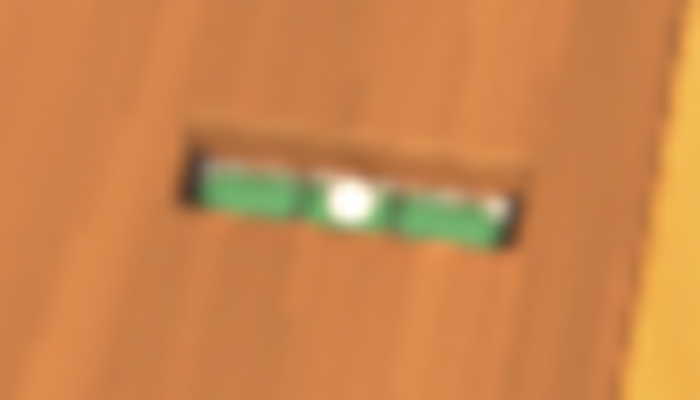

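The bubble is at about +1.0 mm between lines at -8.3 and +9.6 (middle +0.7), so it is centred. Press force is a steady 21 N, so I'm handing in.

```bash
python3 -c "
from h import *
print(bot.job_done())"; python3 go.py
```

```text
the job is handed in; nothing more can be done
None
the job is handed in; nothing more can be done
```

The job is handed in, at about 20 s on the robot's clock. I saw no verdict, because handing in reports none.

- **Case:** I lifted the black glasses case off the shelf and set it down at about (0.38, 0.095) m. It was still held when it touched the desk (force went from -1.8 to +5.4 N), and then I released it. It lies bottom down, clear of the shelf, with its top at 0.0386 m against the 38 mm given. I left the purple look-alike alone.
- **Knob:** I gripped it and pressed the shelf onto its stop, where 0.1 mm of travel cost 7 N more. I then turned it 1.4 rad clockwise under a steady press of about 21 N. The knob rose 4.4 mm, against 4.5 mm expected.
- **Bubble:** The last side view had the bubble at +1.0 mm with the two lines at -8.3 and +9.6 mm, so it was within about 0.4 mm of the middle.

**Less certain points:**
- Only the side camera could check the bubble, because the arm blocked the top one.
- The press was slightly above the suggested 13 to 20 N.
- I last looked at the eraser, sticky notes and glue stick before moving to the knob, where they appeared undisturbed. I did not measure them again.

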